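Stop the riveting jig plate rocking

ROBOT

A 6-joint arm with a two-finger parallel gripper is mounted at the origin on the work surface. World frame = base frame: x ahead of the robot, y to its left, z up, the work surface at z = 0. Lengths are in mm, angles in rad, forces in N, time in s.
With the tool pointing down it reaches from about 350 to 775 mm from the base axis. Payload 7.3 kg.
Tool frame: the origin (TCP) lies midway between the tips of the shut fingers; the grasp point (between the pads) lies 19 mm behind it (bot.grasp_offset is the distance from the TCP to the grasp point, in mm); z points along the fingers, y is the line along which they close (so a half turn about z gives the same grasp; the last joint's range is limited). The gripper opens to 92 mm and grips with 3 to 60 N. Pads are 19 mm wide; open, the fingers measure 130 mm over their backs; the gripper's body (75 mm by 190 mm) begins 47 mm behind the grasp point.
Start: joints at [0.978, 0.342, 1.524, -0, 1.275, -0.146], TCP at [226.832, 473.489, 226.741] pointing down, gripper open.
Joint ranges: [-2.53, 2.53], [-0.77, 2.02], [0.04, 2.7], [-1, 4.14], [0.28, 2.66], [-3.11, 3.11]. Speed limits (rad/s): [2.57, 2.57, 3.14, 3.14, 3.14, 3.14].

INTERFACE

Orientations are given as a rotation vector (axis times angle).
In Python, from station import bot gives the robot as it stands. The module is installed in compiled form; this text tells all that it offers.
- The arm moves only by the tool servo_tool, never from a script. Its argument "steps" is a list of rows, each a list of 6 numbers: the shift along the tool's x, y, z in m, then the turn, a rotation vector about the tool's x, y, z in degrees. A call has 1 to 12 rows; each row shifts and turns the commanded pose from where the row before left it, along the tool's axes as they then stand; what a row does not reach is not made up. A row lasts 1/8 s, in which the tool goes at most 62.5 mm and 10.7 degrees, less where a joint would pass 70% of its speed; a pose out of reach is approached as far as the arm can. A call with a gripper value outside its range is refused whole. "gripper" is the finger opening in m, from 0 to 0.0918, set as the call begins (left out, the last holds). The fingers move at their own pace and stop on an object; "grip_force" is the grip in N (left out, the last holds). Time passes only in rows, so rows that do not move let the fingers close. It gives the time, the measured TCP pose, the force, the opening and the grip force at its end, in the units of the state.
- bot.sense(): the state, without advancing time (a new reading comes with each control period).
- bot.get_image(name): name is "scene" or "top" or "wrist"; returns a dict with "img" (480x640x3 uint8, red, green, blue), "depth" (480x640 float32, mm along the optical axis (not along the pixel's ray), 0 where there is no reading), "vfov" (degrees; the focal length in pixels is half the picture's height over the tangent of half this angle, whatever the lens; pixels are square), "cx", "cy" (the principal point, pixels), "R" (3x3) and "t" (3): a world point X has camera coordinates R X + t; the wrist camera has in their place "tool_from_camera" (4x4, takes a point from camera to tool coordinates, whose origin is the TCP and whose axes are the flange's). Camera axes: x right, y down, z forward; pixel columns grow to the right and rows downward; lengths in mm; the calibration is good to about 2 mm. A picture is of the moment at which its call begins: read the wrist's pose just before it.
- bot.hand_in(): hands the job in; it is judged then, once.
The state is a dict: "clock": time; "joint_positions": joint angles; "dq": joint speeds; "joint_torque": joint torques, N m; "tool_pos": TCP position; "orientation": TCP orientation; "contact_force": force on the tool from outside, world axes, zero at the start; "wrist_torque": the same for the moment, N m; "opening": opening from 0.0 (shut) to 1.0 (fully open); "finger_force": force on a finger pad.
Only numpy, scipy, OpenCV 4.12 (cv2) and the standard library are available. Lean on these libraries where they do the work, as an engineer would, in place of code of your own. Each camera call takes 0.05 s, during which the arm holds its last target. There are 200 camera calls.

TASK

One corner of the riveting jig's plate rocks. Press down on the plate's corners with the fingertips until you find the one that sinks, press the raised shim tab beside that corner down flat (that tab only, the others stay up), and then press the same corner again, firmly, so that it bears on its shim. Lift nothing, leave the plate in its place and disturb none of the loose things around it.

Things in the scene. Friction and masses are not known exactly. Their poses are not given: they have to be found in the camera images.
- base: Green cast base of the jig, fixed to the bench, 210 (x) x 290 (y) x 12 mm. Origin: centre of its underside on the bench; x points away from the robot (turned by up to 0.3 rad), y to the left. Near, far, left and right are as the robot sees them. Dark guide blocks, top 48 mm above the bench, stand at the middles of the plate's four sides with 2 mm play.
- plate: Loose aluminium jig plate 170 (x) x 130 (y) x 14 mm, 0.7 to 1 kg, aligned with the base, lying level on four hidden posts; underside 40 mm, top 54 mm above the bench. Origin: centre of its underside. On its middle an anvil stub 38 mm across, 16 tall, and two 7 mm pins 10 mm tall at x = +-34 mm. One post, different each time, is sprung, so one corner rocks.
- corner_near_left (a point): Point on the plate's top face at its near left corner, 12 mm in from both edges: where to press that corner. If it is the rocking one it sinks 5 to 6 mm as the push grows from 2 to 6 N and comes back when released (about 1 mm once its shim is flat); a sound corner gives less than 1 mm at 10 N.
- shim_near_left (a joint): Hinge of the near left corner's shim tab, rad: 0 = tab raised (about 49 degrees), 0.85 = flat (level, the stop). Starts anywhere in 0 to 0.1. Stiff: pushing the tab down takes about 6 N at its pressing point; it stays where it is left. When flat, its cam stands 1.2 mm under the near left corner of the plate, where it catches a corner that sinks.
- tab_near_left (a point): Pressing point on the upper face of the near left tab, 52 mm from its hinge. Tab: steel strip 22 wide, 4 thick, 70 long, out from under the plate's left side at base x = -72 mm; hinge line along base x at base y = 57 mm, 20 mm above the bench. Raised, the point is 33 mm out from the hinge, 60 mm above the bench; pushed straight down there it lies flat, top at 22 mm.
- bracket_near_left: Fixed hinge bracket of the near left shim tab (carries the tab), 33 mm wide. Origin: on the base's top, 12 mm above the bench, straight below the hinge line.
- corner_near_right (a point): Point on the plate's top face at its near right corner, 12 mm in from both edges: where to press that corner. If it is the rocking one it sinks 5 to 6 mm as the push grows from 2 to 6 N and comes back when released (about 1 mm once its shim is flat); a sound corner gives less than 1 mm at 10 N.
- shim_near_right (a joint): Hinge of the near right corner's shim tab, rad: 0 = tab raised (about 49 degrees), 0.85 = flat (level, the stop). Starts anywhere in 0 to 0.1. Stiff: pushing the tab down takes about 6 N at its pressing point; it stays where it is left. When flat, its cam stands 1.2 mm under the near right corner of the plate, where it catches a corner that sinks.
- tab_near_right (a point): Pressing point on the upper face of the near right tab, 52 mm from its hinge. Tab: steel strip 22 wide, 4 thick, 70 long, out from under the plate's right side at base x = -72 mm; hinge line along base x at base y = -57 mm, 20 mm above the bench. Raised, the point is 33 mm out from the hinge, 60 mm above the bench; pushed straight down there it lies flat, top at 22 mm.
- bracket_near_right: Fixed hinge bracket of the near right shim tab (carries the tab), 33 mm wide. Origin: on the base's top, 12 mm above the bench, straight below the hinge line.
- corner_far_left (a point): Point on the plate's top face at its far left corner, 12 mm in from both edges: where to press that corner. If it is the rocking one it sinks 5 to 6 mm as the push grows from 2 to 6 N and comes back when released (about 1 mm once its shim is flat); a sound corner gives less than 1 mm at 10 N.
- shim_far_left (a joint): Hinge of the far left corner's shim tab, rad: 0 = tab raised (about 49 degrees), 0.85 = flat (level, the stop). Starts anywhere in 0 to 0.1. Stiff: pushing the tab down takes about 6 N at its pressing point; it stays where it is left. When flat, its cam stands 1.2 mm under the far left corner of the plate, where it catches a corner that sinks.
- tab_far_left (a point): Pressing point on the upper face of the far left tab, 52 mm from its hinge. Tab: steel strip 22 wide, 4 thick, 70 long, out from under the plate's left side at base x = 72 mm; hinge line along base x at base y = 57 mm, 20 mm above the bench. Raised, the point is 33 mm out from the hinge, 60 mm above the bench; pushed straight down there it lies flat, top at 22 mm.
- bracket_far_left: Fixed hinge bracket of the far left shim tab (carries the tab), 33 mm wide. Origin: on the base's top, 12 mm above the bench, straight below the hinge line.
- corner_far_right (a point): Point on the plate's top face at its far right corner, 12 mm in from both edges: where to press that corner. If it is the rocking one it sinks 5 to 6 mm as the push grows from 2 to 6 N and comes back when released (about 1 mm once its shim is flat); a sound corner gives less than 1 mm at 10 N.
- shim_far_right (a joint): Hinge of the far right corner's shim tab, rad: 0 = tab raised (about 49 degrees), 0.85 = flat (level, the stop). Starts anywhere in 0 to 0.1. Stiff: pushing the tab down takes about 6 N at its pressing point; it stays where it is left. When flat, its cam stands 1.2 mm under the far right corner of the plate, where it catches a corner that sinks.
- tab_far_right (a point): Pressing point on the upper face of the far right tab, 52 mm from its hinge. Tab: steel strip 22 wide, 4 thick, 70 long, out from under the plate's right side at base x = 72 mm; hinge line along base x at base y = -57 mm, 20 mm above the bench. Raised, the point is 33 mm out from the hinge, 60 mm above the bench; pushed straight down there it lies flat, top at 22 mm.
- bracket_far_right: Fixed hinge bracket of the far right shim tab (carries the tab), 33 mm wide. Origin: on the base's top, 12 mm above the bench, straight below the hinge line.
- rivet_set: Bystander, to be left alone: steel rivet set, a turned stub 28 mm across and 42 tall, standing on the left of the base between the two left tabs.
- bushing: Bystander, to be left alone: brass bushing, 32 mm across and 24 tall, standing on the right of the base between the two right tabs.
- hinge_bracket: Bystander, to be left alone: small steel angle 34 x 22 x 25 mm lying loose on the plate, left of its central anvil.
- caliper: Bystander, to be left alone: dial caliper lying on the bench to the right, 190 mm long.
- screwdriver: Bystander, to be left alone: screwdriver lying on the bench to the left.
- oil_bottle: Bystander, to be left alone: small white oil bottle standing on the bench right of the jig, 48 mm across, 110 tall.
Not all that is in view belongs to the job. Of the things like the plate, leave any that is brown, purple or yellow; of the rest the larger one is meant.

How it is judged:
By the outcome, as a careful person would: the job done as asked, in the order asked, and still so for the second after the job is handed in, with the robot touching nothing.
It also fails if it takes over 51 s, if anything falls off the work surface, if the arm or the gripper's body presses on something with over 40 N, if the wrist force passes 120 N, or if a joint passes its speed limit or range.

## Working session

There is one attempt and no reset: what is moved stays moved. The work goes in short steps, Python scripts to look and compute and a tool call to move; the robot and the scene stay as the last step left them, time stands still between calls to the robot, and variables do not carry over. Pictures are saved under pics/ and viewed, at most 10 in all, crops included, and the job is handed in when it is done.

Besides the shell and the picture viewer there is one more tool, called as a command line: name --pt "numbers of a row" for each row, then --argument value for the rest. servo_tool: Moves the arm, as the interface text tells. Its arguments: {"type":"object","properties":{"steps":{"type":"array","items":{"type":"array","items":{"type":"number"}}},"gripper":{"type":"number"},"grip_force":{"type":"number"}},"required":["steps"]}

```bash
mkdir -p pics; cat > h.py <<'E'
import numpy as np,cv2
from scipy.spatial.transform import Rotation as Ro
from station import bot
def cam(n):
    s=bot.sense(); d=bot.get_image(n)
    f=240/np.tan(np.radians(d["vfov"])/2)
    if n=="wrist":
        T=np.eye(4);T[:3,:3]=Ro.from_rotvec(s["orientation"]).as_matrix();T[:3,3]=s["tool_pos"]
        M=T@np.array(d["tool_from_camera"])
    else:
        R=np.array(d["R"]);M=np.eye(4);M[:3,:3]=R.T;M[:3,3]=-R.T@np.array(d["t"])
    v,u=np.mgrid[:480,:640]
    z=d["depth"]
    P=np.stack([(u-d["cx"])/f*z,(v-d["cy"])/f*z,z],-1)@M[:3,:3].T+M[:3,3]
    return d,P,f,M
def save(img,n): cv2.imwrite(n,img[...,::-1])
E
python3 - <<'E'
from h import *
for n in("scene","top"):
    d,P,f,M=cam(n); save(d["img"],f"pics/{n}.png"); np.savez(f"{n}.npz",img=d["img"],P=P)
    print(n,M.round(2).tolist(),f)
print(bot.sense())
E
```

```text
scene [[0.09, 0.85, -0.51, 963.97], [1.0, -0.08, 0.04, -39.32], [-0.01, -0.51, -0.86, 901.89], [0.0, 0.0, 0.0, 1.0]] 504.8925640683676
top [[0.03, -1.0, 0.08, 366.92], [-1.0, -0.03, 0.01, -23.57], [-0.01, -0.08, -1.0, 1169.05], [0.0, 0.0, 0.0, 1.0]] 487.6043273104055
{'clock': 0.1, 'joint_positions': array([ 9.77998581e-01,  3.42644541e-01,  1.52487748e+00,  4.57495065e-06,
        1.27540399e+00, -1.46008984e-01]), 'dq': array([ 1.89813675e-06, -1.29709716e-03, -3.02331695e-03, -1.44922558e-03,
       -1.91149763e-03, -6.36230230e-04]), 'joint_torque': array([ 1.06653923e-03, -4.32007170e+01, -2.44693226e+01,  7.19192787e-02,
        5.26634278e-02, -7.75079593e-05]), 'tool_pos': array([226.62637393, 473.18548523, 226.13423689]), 'orientation': array([-6.95885701e-01, -3.06305296e+00,  1.95035972e-03]), 'contact_force': array([-0.843607  ,  1.70243577, -0.59753506]), 'wrist_torque': array([ 0.0252446 ,  0.00077434, -0.01443277]), 'finger_force': 0.0, 'opening': 1.000499347234501}
```

View pics/scene.png

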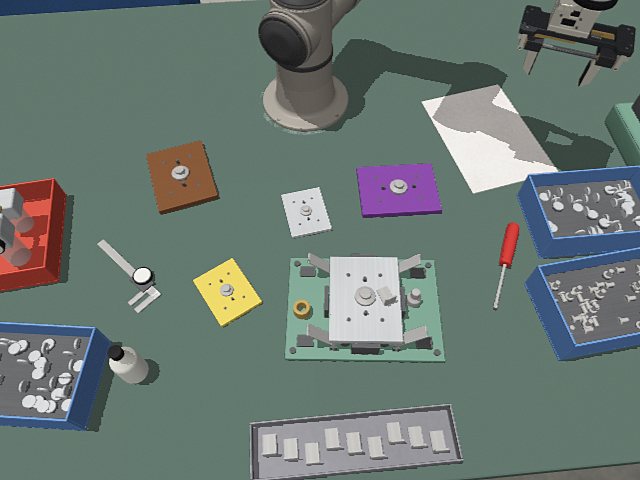

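View pics/top.png

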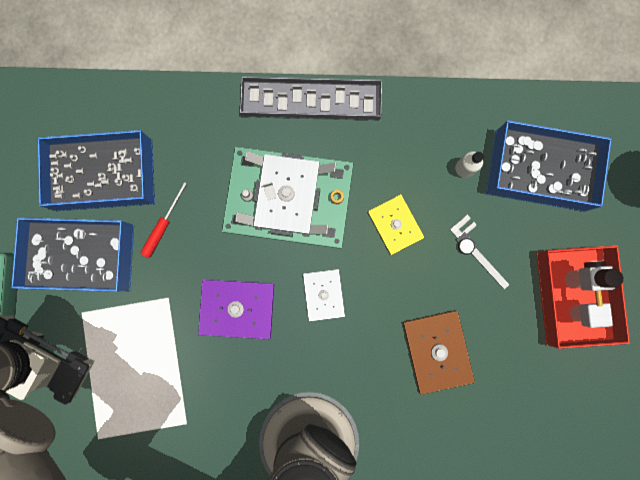

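The jig sits at about (287,195) in the top view and (365,300) in the scene view. The plate is the large silver one. I'll fit the plate and base from depth.

```bash
python3 - <<'E'
from h import *
for n,(u0,v0,u1,v1) in (("top",(215,140,362,255)),("scene",(275,245,455,370))):
    D=np.load(n+".npz");P=D["P"][v0:v1,u0:u1].reshape(-1,3);I=D["img"][v0:v1,u0:u1].reshape(-1,3).astype(int)
    g=(abs(P[:,2]-12)<5)&(I[:,1]>I[:,0]+20)
    pl=(abs(P[:,2]-54)<5)&(np.ptp(I,axis=1)<25)&(I.mean(1)>150)
    for k,m in(("base",g),("plate",pl)):
        m2=np.zeros((v1-v0)*(u1-u0),np.uint8);m2[m]=1
        c,l,s,_=cv2.connectedComponentsWithStats(m2.reshape(v1-v0,-1))
        if k=="plate": m=(l==1+s[1:,4].argmax()).ravel()
        else: m=m&(l.ravel()>0)&(s[l.ravel(),4]>30)
        r=cv2.minAreaRect(P[m][:,:2].astype(np.float32))
        print(n,k,m.sum(),np.median(P[m][:,2]),r)
E
```

```text
top base 4351 11.405247562223622 ((576.2464599609375, 66.59140014648438), (290.0894775390625, 210.5666046142578), 83.73035430908203)
top plate 3669 53.711326923624256 ((576.9954223632812, 66.52728271484375), (130.3054962158203, 171.09371948242188), 83.78192138671875)
scene base 6188 12.017445599783628 ((578.8206787109375, 67.95165252685547), (290.3260192871094, 211.54315185546875), 83.80509185791016)
scene plate 5387 54.31499291713226 ((578.1519165039062, 68.1745834350586), (129.9025421142578, 170.9061737060547), 83.7762451171875)
```

```bash
cat >> h.py <<'E'
C=np.array([577.6,67.4]);yaw=np.radians(-6.22)
B=np.array([[np.cos(yaw),-np.sin(yaw)],[np.sin(yaw),np.cos(yaw)]])
def w(x,y,z): return np.r_[C+B@[x,y],z]
def go(*t):
    s=bot.sense();R=Ro.from_rotvec(s["orientation"]).as_matrix()
    return (R.T@(np.array(t)-s["tool_pos"])).round(1)
E
python3 - <<'E'
from h import *
R=Ro.from_rotvec(bot.sense()["orientation"]).as_matrix();print(R.round(3))
for k in [(-1,1),(-1,-1),(1,1),(1,-1)]:
    p=w(73*k[0],53*k[1],75);print(k,p.round(1),np.hypot(*p[:2]).round(),w(72*k[0],90*k[1],0)[:2].round(1))
ty=R[:2,1];print("tool y az",np.degrees(np.arctan2(ty[1],ty[0])))
print(go(*w(-73,53,150)))
E
```

```text
[[-0.902  0.432 -0.001]
 [ 0.432  0.902 -0.001]
 [ 0.    -0.001 -1.   ]]
(-1, 1) [510.8 128.   75. ] 527.0 [515.8 164.7]
(-1, -1) [499.3  22.6  75. ] 500.0 [496.3 -14.3]
(1, 1) [655.9 112.2  75. ] 665.0 [658.9 149.1]
(1, -1) [644.4   6.8  75. ] 644.0 [639.4 -29.9]
tool y az 64.40082062591054
[-405.4 -188.4   76.3]
```

servo_tool --pt "-0.051 -0.0235 0 0 0 0" --pt "-0.051 -0.0235 0 0 0 0" --pt "-0.051 -0.0235 0 0 0 0" --pt "-0.051 -0.0235 0 0 0 0" --pt "-0.051 -0.0235 0 0 0 0" --pt "-0.051 -0.0235 0 0 0 0" --pt "-0.051 -0.0235 0 0 0 0" --pt "-0.051 -0.0235 0 0 0 0" --gripper 0

```text
clock: 1.1
tool_pos: [514.4, 126.0, 226.5]
orientation: [-0.696, -3.063, -0.0]
contact_force: [0.4, 1.1, -0.5]
opening: 0.179
finger_force: 0.0
```

servo_tool --pt "0 0 0.015 0 0 10.1" --pt "0 0 0.015 0 0 10.1" --pt "0 0 0.015 0 0 10.1" --pt "0 0 0.015 0 0 10.1" --pt "0 0 0.015 0 0 10.1" --pt "0 0 0 0 0 10.1" --pt "0 0 0 0 0 10.1" --pt "0 0 0 0 0 0"

```text
clock: 2.1
tool_pos: [513.3, 127.6, 151.4]
orientation: [-2.338, -2.098, 0.001]
contact_force: [-1.0, 0.7, -1.0]
opening: 0.006
finger_force: 0.0
```

```bash
cat > st.py <<'E'
from h import *
s=bot.sense();R=Ro.from_rotvec(s["orientation"]).as_matrix()
print(s["clock"],s["tool_pos"].round(2),s["contact_force"].round(2),s["opening"],"\n",R.round(3),np.degrees(np.arctan2(R[1,1],R[0,1])))
for k in [(-1,1),(-1,-1),(1,1),(1,-1)]: print(k,go(*w(73*k[0],53*k[1],60)),go(*w(72*k[0],92*k[1],75)))
E
python3 st.py; python3 - <<'E'
from h import *
d,P,f,M=cam("wrist"); save(d["img"],"pics/w1.png")
E
```

```text
2.1 [513.32 127.65 151.36] [-1.02  0.71 -1.  ] 0.005912157262872538 
 [[ 0.108  0.994 -0.001]
 [ 0.994 -0.108 -0.   ]
 [-0.    -0.001 -1.   ]] -6.210012855736464
(-1, 1) [ 0.1 -2.5 91.4] [39.1 -1.5 76.4]
(-1, -1) [-105.9   -2.5   91.4] [-144.9   -1.5   76.4]
(1, 1) [1.000e-01 1.435e+02 9.130e+01] [ 39.1 142.5  76.2]
(1, -1) [-105.9  143.5   91.3] [-144.9  142.5   76.3]
```

View pics/w1.png

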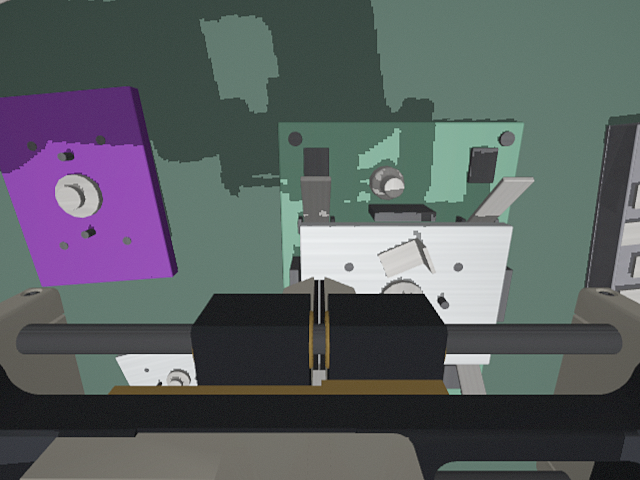

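The wrist view shows the shut fingers above the near left corner of the silver plate, at about (320,290). I'll descend and press here first.

servo_tool --pt "0 -0.0025 0.045 0 0 0" --pt "0 0 0.038 0 0 0" --pt "0 0 0.01 0 0 0" --pt "0 0 0 0 0 0" --pt "0 0 0.002 0 0 0" --pt "0 0 0.001 0 0 0" --pt "0 0 0.001 0 0 0" --pt "0 0 0 0 0 0"

```text
clock: 3.15
tool_pos: [511.1, 128.0, 54.9]
orientation: [2.34, 2.096, 0.001]
contact_force: [0.3, 0.2, 0.4]
opening: 0.006
finger_force: 0.0
```

servo_tool --pt "0 0 0.0015 0 0 0" --pt "0 0 0 0 0 0"

```text
clock: 3.4
tool_pos: [511.3, 128.0, 54.4]
orientation: [2.34, 2.096, 0.001]
contact_force: [-2.9, 0.6, 10.9]
opening: 0.009
finger_force: 5.2
```

servo_tool --pt "0 0 0.001 0 0 0" --pt "0 0 0 0 0 0"

```text
clock: 3.65
tool_pos: [511.3, 128.0, 54.3]
orientation: [2.339, 2.096, 0.002]
contact_force: [-5.7, 1.0, 19.1]
opening: 0.003
finger_force: 9.2
```

Near left is sound: the tip moved 0.1 mm while the force went from 11 to 19 N. Next is near right.

servo_tool --pt "0 0 -0.022 0 0 0" --pt "-0.053 0 0 0 0 0" --pt "-0.053 0 0 0 0 0" --pt "0 0 0 0 0 0" --pt "0 0 0.0185 0 0 0" --pt "0 0 0.001 0 0 0" --pt "0 0 0 0 0 0"

```text
clock: 4.53
tool_pos: [499.5, 23.3, 54.9]
orientation: [-2.339, -2.097, -0.0]
contact_force: [0.2, -0.6, 0.4]
opening: 0.003
finger_force: 0.0
```

servo_tool --pt "0 0 0.0015 0 0 0" --pt "0 0 0 0 0 0"

```text
clock: 4.78
tool_pos: [499.7, 23.1, 53.6]
orientation: [2.34, 2.096, 0.001]
contact_force: [-0.6, 2.0, 3.7]
opening: 0.003
finger_force: 1.6
```

servo_tool --pt "0 0 0.001 0 0 0" --pt "0 0 0 0 0 0"

```text
clock: 5.03
tool_pos: [499.6, 22.8, 52.4]
orientation: [-2.34, -2.096, -0.001]
contact_force: [-1.1, 2.9, 2.8]
opening: 0.011
finger_force: 1.9
```

servo_tool --pt "0 0 0.0015 0 0 0" --pt "0 0 0 0 0 0"

```text
clock: 5.28
tool_pos: [499.4, 22.6, 50.7]
orientation: [-2.34, -2.096, -0.0]
contact_force: [-1.5, 2.8, 5.4]
opening: 0.004
finger_force: 2.3
```

servo_tool --pt "0 0 0.0015 0 0 0" --pt "0 0 0 0 0 0"

```text
clock: 5.52
tool_pos: [499.3, 22.4, 49.2]
orientation: [-2.34, -2.096, 0.0]
contact_force: [-1.5, 0.5, 5.9]
opening: 0.005
finger_force: 2.7
```

The near right corner sank from 54.4 to 49.2 mm at about 6 N, so it is the rocking one. I'll lift and move over its tab.

servo_tool --pt "0 0 -0.02 0 0 0" --pt "0 0 -0.025 0 0 0" --pt "-0.037 0.001 0 0 0 0" --pt "0 0 0 0 0 0"

```text
clock: 6.02
tool_pos: [496.3, -16.1, 94.1]
orientation: [2.342, 2.093, -0.001]
contact_force: [0.0, -0.0, -0.4]
opening: 0.002
finger_force: 0.0
```

```bash
python3 st.py; python3 - <<'E'
from h import *
d,P,f,M=cam("scene"); save(cv2.resize(d["img"][230:380,270:460],None,fx=4,fy=4),"pics/s2.png")
E
```

```text
6.025 [496.32 -16.12  94.09] [ 0.04 -0.02 -0.44] 0.0018132306517551161 
 [[ 0.112  0.994  0.   ]
 [ 0.994 -0.112 -0.001]
 [-0.001  0.    -1.   ]] -6.432291272425837
(-1, 1) [144.8  -1.8  34. ] [183.8  -0.9  19. ]
(-1, -1) [38.8 -1.4 34.1] [-0.2 -0.2 19.1]
(1, 1) [145.4 144.2  34. ] [184.4 143.1  19. ]
(1, -1) [ 39.4 144.6  34.1] [  0.4 143.8  19.1]
```

View pics/s2.png

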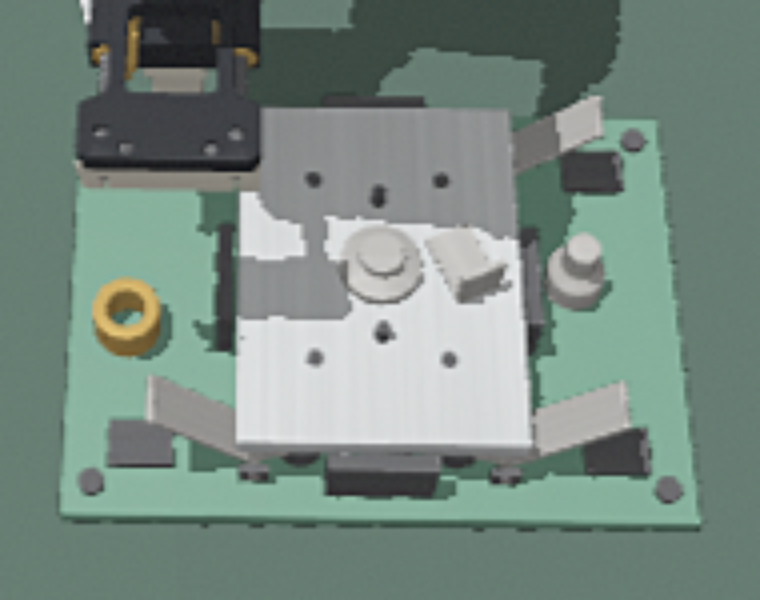

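The view shows the gripper over the near right tab at about (165,130), with the bushing, rivet set and angle undisturbed. Now I push down.

servo_tool --pt "0.001 0 0.018 0 0 0" --pt "0 0 0.005 0 0 0" --pt "0 0 0.005 0 0 0" --pt "0 0 0.005 0 0 0" --pt "0 0 0.005 0 0 0" --pt "0 0 0.005 0 0 0" --pt "0 0 0 0 0 0"

```text
clock: 6.95
tool_pos: [496.7, -13.4, 51.0]
orientation: [2.34, 2.096, 0.001]
contact_force: [0.8, -0.3, 1.7]
opening: 0.002
finger_force: 0.8
```

servo_tool --pt "0 0 0.005 0 0 0" --pt "0 0 0.005 0 0 0" --pt "0 0 0.005 0 0 0" --pt "0 0 0.005 0 0 0" --pt "0 0 0.005 0 0 0" --pt "0 0 0 0 0 0"

```text
clock: 7.7
tool_pos: [496.1, -13.4, 25.6]
orientation: [-2.34, -2.095, 0.001]
contact_force: [0.1, -1.0, 0.3]
opening: 0.006
finger_force: 0.1
```

servo_tool --pt "0 0 0.003 0 0 0" --pt "0 0 0.001 0 0 0" --pt "0 0 0 0 0 0"

```text
clock: 8.07
tool_pos: [496.1, -13.5, 22.2]
orientation: [-2.34, -2.096, 0.001]
contact_force: [-2.0, -3.3, 4.2]
opening: 0.007
finger_force: 2.2
```

servo_tool --pt "0 0 0.0015 0 0 0" --pt "0 0 0 0 0 0"

```text
clock: 8.32
tool_pos: [496.2, -13.5, 21.9]
orientation: [2.34, 2.096, -0.0]
contact_force: [-4.9, -3.3, 17.9]
opening: 0.008
finger_force: 8.7
```

It hit the stop at z = 21.9 with 18 N. One more small push, then I lift and look.

servo_tool --pt "0 0 0.001 0 0 0" --pt "0 0 0 0 0 0" --pt "0 0 -0.03 0 0 0" --pt "0 0 -0.045 0 0 0" --pt "0 0 -0.045 0 0 0" --pt "0 -0.06 0 0 0 0" --pt "0 -0.06 0 0 0 0" --pt "0 0 0 0 0 0"

```text
clock: 9.32
tool_pos: [371.8, 1.4, 138.7]
orientation: [-2.336, -2.093, 0.005]
contact_force: [0.8, -0.5, -0.6]
opening: 0.004
finger_force: 0.0
```

```bash
python3 - <<'E'
from h import *
d,P,f,M=cam("scene"); save(cv2.resize(d["img"][230:380,270:460],None,fx=4,fy=4),"pics/s3.png")
q=((P.reshape(-1,3)[:,:2]-C)@B); z=P[...,2].ravel()
for sx in(-1,1):
  for sy in(-1,1):
    m=(abs(q[:,0]-sx*72)<8)&(abs(q[:,1]-sy*95)<4)&(z<90);print(sx,sy,m.sum(),np.median(z[m]))
    m=(abs(q[:,0]-sx*73)<8)&(abs(q[:,1]-sy*53)<8)&(z<70);print("  corner",m.sum(),np.median(z[m]))
E
python3 st.py
```

```text
-1 -1 28 22.384044307091756
  corner 58 54.456313229681655
-1 1 70 57.44105195179287
  corner 63 54.629245588145636
1 -1 70 64.0776983754385
  corner 87 54.26129315112996
1 1 70 62.30261253791889
  corner 87 54.04376352892484
9.375 [375.46   0.56 139.53] [0.84 0.02 0.62] 0.005193046236780873 
 [[ 0.11   0.994 -0.001]
 [ 0.994 -0.11   0.001]
 [ 0.001 -0.001 -1.   ]] -6.300555345906857
(-1, 1) [141.5 120.6  79.5] [180.5 121.5  64.5]
(-1, -1) [ 35.5 120.7  79.4] [ -3.5 121.8  64.4]
(1, 1) [141.7 266.6  79.4] [180.7 265.5  64.4]
(1, -1) [ 35.7 266.7  79.3] [ -3.3 265.8  64.3]
```

View pics/s3.png

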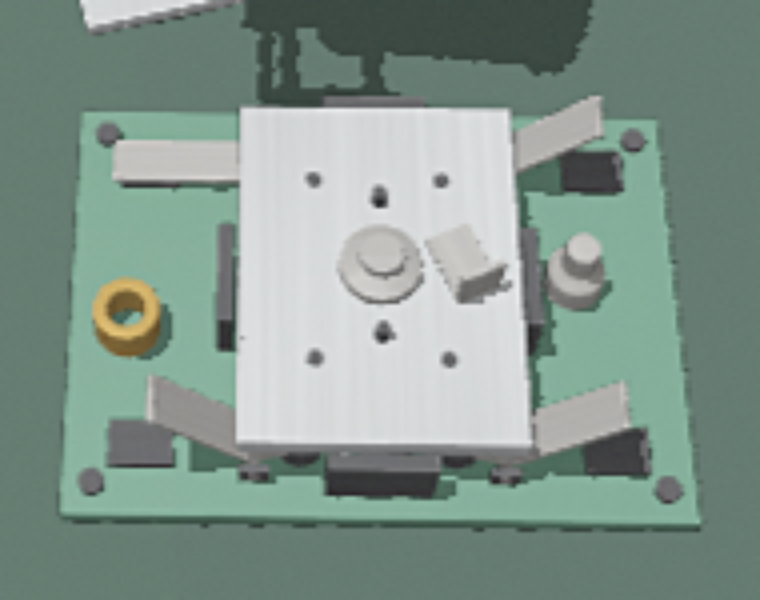

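The near right tab now lies flat at about (175,160); the other three are still raised and nothing else has moved. Next I press the corner again.

servo_tool --pt "0.0177 0.06 0 0 0 0" --pt "0.0177 0.06 0 0 0 0" --pt "0 0 0.04 0 0 0" --pt "0 0 0.04 0 0 0" --pt "0 0 0 0 0 0" --pt "0 0 0 0 0 0"

```text
clock: 10.12
tool_pos: [501.5, 21.8, 60.6]
orientation: [2.34, 2.095, 0.002]
contact_force: [0.5, -0.2, 0.4]
opening: 0.005
finger_force: 0.0
```

servo_tool --pt "0 0 0.003 0 0 0" --pt "0 0 0.001 0 0 0" --pt "0 0 0.001 0 0 0" --pt "0 0 0 0 0 0"

```text
clock: 10.62
tool_pos: [500.3, 21.8, 54.9]
orientation: [2.34, 2.096, 0.0]
contact_force: [0.4, 0.9, -0.5]
opening: 0.006
finger_force: 0.0
```

servo_tool --pt "0 0 0.0015 0 0 0" --pt "0 0 0.001 0 0 0" --pt "0 0 0 0 0 0"

```text
clock: 11.0
tool_pos: [500.3, 21.7, 53.1]
orientation: [2.34, 2.096, 0.0]
contact_force: [-2.9, -0.3, 10.9]
opening: 0.005
finger_force: 5.3
```

servo_tool --pt "0 0 0.001 0 0 0" --pt "0 0 0 0 0 0"

```text
clock: 11.25
tool_pos: [500.4, 21.7, 52.9]
orientation: [2.339, 2.096, 0.001]
contact_force: [-6.1, -1.7, 18.8]
opening: 0.005
finger_force: 9.3
```

servo_tool --pt "0 0 0.001 0 0 0" --pt "0 0 0 0 0 0"

```text
clock: 11.5
tool_pos: [500.4, 21.6, 52.7]
orientation: [2.339, 2.095, 0.001]
contact_force: [-8.1, -1.3, 27.2]
opening: 0.002
finger_force: 13.5
```

The corner now bears firmly, sinking about 1.3 mm at 27 N. I'll lift clear.

servo_tool --pt "0 0 0 0 0 0" --pt "0 0 -0.004 0 0 0" --pt "0 0 -0.03 0 0 0" --pt "0 0 -0.05 0 0 0" --pt "0 -0.055 -0.02 0 0 0" --pt "0 -0.055 0 0 0 0" --pt "0 0 0 0 0 0" --pt "0 0 0 0 0 0"

```text
clock: 12.5
tool_pos: [391.9, 33.8, 154.6]
orientation: [2.339, 2.095, 0.002]
contact_force: [0.8, -0.2, 0.4]
opening: 0.007
finger_force: 0.0
```

```bash
python3 - <<'E'
from h import *
d,P,f,M=cam("scene"); save(cv2.resize(d["img"][230:380,270:460],None,fx=4,fy=4),"pics/s4.png")
q=((P.reshape(-1,3)[:,:2]-C)@B); z=P[...,2].ravel()
for sx in(-1,1):
  for sy in(-1,1):
    m=(abs(q[:,0]-sx*72)<8)&(abs(q[:,1]-sy*95)<4)&(z<90);print(sx,sy,np.median(z[m]))
print(bot.sense()["tool_pos"])
E
```

```text
-1 -1 22.859567555281956
-1 1 59.81763898835828
1 -1 64.18541498971035
1 1 61.791139450277456
[392.28282726  33.72895413 154.46920448]
```

View pics/s4.png

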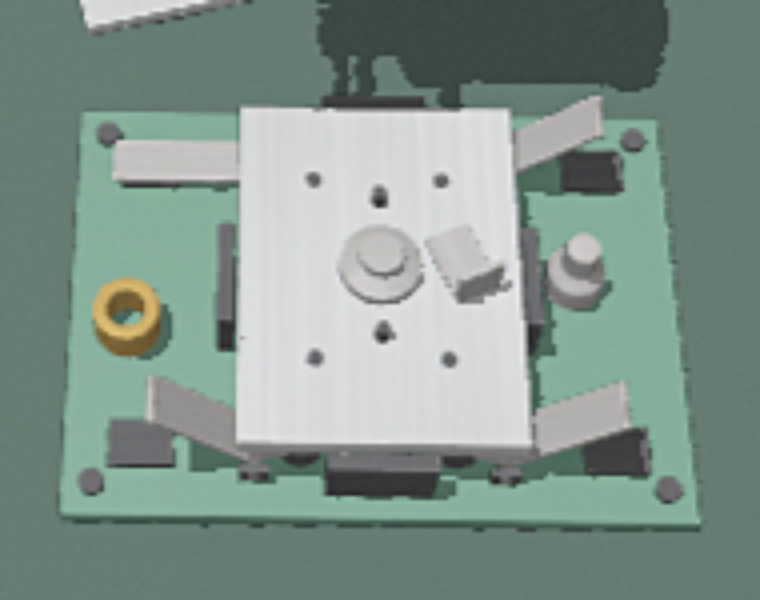

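The near right tab is flat at (175,160), the other tabs are still raised, and the plate and loose things are in place. I'm handing in.

```bash
python3 -c "
from station import bot
print(bot.hand_in())"
```

```text
the job is handed in; nothing more can be done
None
```

The near right corner was the rocking one: I pressed its shim tab flat, pressed the corner again to about 27 N so it bears on its shim (about 1.3 mm sink), left everything else in place, and handed the job in.

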